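# Clamp a slotted board under a wing nut

## Task

First push the slotted wooden board along its channel until its front edge is fully home against the end stop of the clamping jig. Then push the wings of the big nut round backward (counter-clockwise seen from above) until the nut drops into its thread start, and only then push them round forward (clockwise) to run the nut down until it is tight on the board; let go. Do not shift or tip the tin, jar, offcut and billet standing round about.

Things in the scene. Friction and masses are not known exactly. Their poses are not given: they have to be found in the camera images.
- jig: Dark steel clamping jig, fixed to the bench. Origin: on the bench, on the upright stud's axis. Base plate 124 x 255 x 20 mm thick (local y -75 to +180). On it two fences (inner faces at local x = +-47 mm, tops 35 mm above the bench, local y -55 to +180) form a channel along local y. The board goes in along local -y.
- stop_face (a point): Middle of the top edge of the jig's end stop, a bar 15 mm high that closes the channel; its face is at local y = -55 mm, its top 35 mm above the bench.
- stud_top (a point): Top of the jig's stud, 129 mm above the bench: a 54 mm round retaining head, so that the nut cannot come off (it lifts 3 mm at most). Below it a 42 mm coarse right-hand thread down to 55 mm above the bench, then the plain 28 mm core.
- board: Loose plain wooden board, 90 (x) x 185 (y) x 30 mm, about 0.3 kg, flat on the jig's base plate between the fences (2 mm play each side), part way in; its top is 50 mm above the bench. Origin: centre of its underside. A 34 mm slot, open at the leading (-y) edge, 73 mm deep, takes the stud. Home, its origin is at y = +37.5 mm in the jig's frame and only the stop holds it, not the stud.
- board_tail (a point): Middle of the board's trailing (+y) end face, 92.5 mm from its origin, 15 mm above its underside: the place to push. The board is 40 to 100 mm short of home at the start; home, this end is at y = +130 mm in the jig's frame.
- nut_under (a point): Centre of the nut's lower face. 77 mm above the bench at the start (resting on top of the thread, not engaged), about 64 mm when dropped into the thread start, 50 mm when on the board; 12.5 mm down per forward turn. Plain aluminium wing nut, 0.35 kg, hub 64 mm across, 42 mm high, two upright wings. It stays level on the stud, turns with little drag and stays where it is left.
- wing_a (a point): Middle of one rounded wing of the nut, 70 mm from the stud's axis and 30 mm above the nut's lower face. The wing is 12 mm thick and upright, reaches 90 mm from the axis (180 mm tip to tip) and spans 10 to 50 mm above the nut's lower face at its outer part.
- wing_b (a point): Middle of the other wing, half a turn round, likewise.
- nut (a joint): Nut's turn, rad, grows backward (counter-clockwise). 0: wing_a along the jig's +x. Starts at -0.9 to 3.0. Up there a stop blocks it forward at about -1.2; turned backward it drops 13 mm at about 4.1 to 4.3 and is stopped at 4.7. Turned forward from there it runs down, rests on the board from about -2.5, takes up slack and gets tight at -4.3 to -4.7; 10 N on a wing is enough, no spring-back.
- tin: Bystander: round tin, 80 mm across, 92 mm high, standing. Origin: centre of its underside.
- jar: Bystander: glass jar with steel lid, 72 mm across, 92 mm high, standing. Origin: centre of its underside.
- offcut: Bystander: dark wooden block 75 x 60 x 65 mm high. Origin: centre of its underside.
- billet: Bystander: round wooden billet, 76 mm across, 85 mm high, standing. Origin: centre of its underside.
Things that resemble listed ones, but are neither listed nor needed, are in the scene too. Several things have the shape of the board; the one meant has the colours described above.

How it is judged (in metres and radians):
On the way, in this order (a step that is already met when the one before it is completed fails the run):
1. the board is fully home against the end stop while the nut still sits up on its thread (y of board in the frame of jig below 0.041 m and z of nut_under in the frame of jig above 0.073 m), for 0.2 s.
2. the nut, turned backward, has dropped into its thread start (by 8 mm or more), not yet run on (y of board in the frame of jig below 0.041 m and z of nut_under in the frame of jig between 0.058 and 0.069 m and value of joint nut above 3 rad), for 0.05 s.
At the end, for the whole second after the job is handed in: The board is home (origin within 3.5 mm of its place against the stop), the nut is engaged and run down onto it (lower face within 1.5 mm of the board's top) and presses on it with more than 6 N (its own weight is 3.4 N), and both are at rest (y of board in the frame of jig below 0.041 m and z of nut_under in the frame of jig below 0.0515 m and value of joint nut below -3 rad and contact force between nut and board above 6 N and linear speed of board below 0.01 m/s and not (velocity of joint nut above 0.05 rad/s) and not (velocity of joint nut below -0.05 rad/s)); the robot touches nothing.
It fails at once if the tin is shifted by more than 20 mm or tipped (distance of tin from where it was at the start of the episode above 0.02 m or angle between tin's own z axis and vertical above 0.3 rad).
It fails at once if the jar is shifted by more than 20 mm or tipped (distance of jar from where it was at the start of the episode above 0.02 m or angle between jar's own z axis and vertical above 0.3 rad).
It fails at once if the offcut is shifted by more than 20 mm or tipped (distance of offcut from where it was at the start of the episode above 0.02 m or angle between offcut's own z axis and vertical above 0.3 rad).
It fails at once if the billet is shifted by more than 20 mm or tipped (distance of billet from where it was at the start of the episode above 0.02 m or angle between billet's own z axis and vertical above 0.3 rad).
It also fails if it takes over 70 s, if anything falls off the work surface, if the arm or the gripper's body presses on something with over 40 N, if the wrist force passes 120 N, or if a joint passes its speed limit or range.

## Robot

A 6-joint arm with a two-finger parallel gripper is mounted at the origin on the work surface. World frame = base frame: x ahead of the robot, y to its left, z up, the work surface at z = 0. Lengths are in m, angles in degrees, forces in N, time in s.
With the tool pointing down it reaches from about 0.375 to 0.9 m from the base axis. Payload 3.1 kg.
Tool frame: the origin (TCP) lies midway between the tips of the shut fingers; the grasp point (between the pads) lies 19 mm behind it; z points along the fingers, y is the line along which they close (so a half turn about z gives the same grasp; the last joint's range is limited). The gripper opens to 87 mm and grips with 3 to 60 N. Pads are 19 mm wide; open, the fingers measure 117 mm over their backs; the gripper's body (75 mm by 190 mm) begins 51 mm behind the grasp point.
Start: joints at [-84.998, 30.224, 82.088, -0, 67.689, -10.227], TCP at [0.164, -0.603, 0.223] pointing down, gripper open.
Joint ranges: [-176.69, 176.69], [-43.24, 126.21], [12.49, 139.97], [-82, 262], [0, 151.66], [-163.58, 163.58]. Speed limits (degrees/s): [159.86, 159.86, 180, 180, 180, 180].

## Interface

Orientations are given as a 3x3 rotation matrix whose columns are the frame's x, y, z axes.
In Python, from rig import read_state, optics, bot gives the robot as it stands. The module is installed in compiled form; this text tells all that it offers.
- The arm moves only by the tool send_rows, never from a script. Its argument "commands" is a list of rows, each a list of 7 numbers: the turn, a rotation vector about the tool's x, y, z in units of 5 degrees (1.0 is 5 degrees), then the shift along the tool's x, y, z in units of 30 mm (1.0 is 30 mm), then the opening, from 0 (shut) to 1 (fully open). In form: [[rx, ry, rz, tx, ty, tz, gripper], ...]. A call has 1 to 20 rows; each row is the pose to reach, as a shift and turn from the pose commanded when the call began, along the tool's axes at that moment; what a row does not reach only later rows make up. A row lasts 1/12 s, in which the tool goes at most 41.7 mm and 7.16 degrees, less where a joint would pass 70% of its speed; a pose out of reach is approached as far as the arm can. A call with a gripper value outside its range is refused whole. The fingers move at their own pace and stop on an object; the grip force is fixed at half the most. Time passes only in rows, so rows that repeat a pose let the fingers close. It gives the time, the measured TCP pose, the force, the opening and the grip force at its end, in the units of the state.
- read_state(): the state, without advancing time (a new reading comes with each control period).
- optics.capture(name): name is "scene" or "side" or "wrist"; returns a dict with "image" (480x640x3 uint8, blue, green, red), "intrinsics" (3x3 intrinsics, pixels), "extrinsics" (4x4, takes a point from world to camera coordinates); the wrist camera has in their place "T_tool_cam" (4x4, takes a point from camera to tool coordinates, whose origin is the TCP and whose axes are the flange's). Camera axes: x right, y down, z forward; pixel columns grow to the right and rows downward; lengths in m; the calibration is good to about 2 mm. A picture is of the moment at which its call begins: read the wrist's pose just before it. There is no depth.
- bot.hand_in(): hands the job in; it is judged then, once.
The state is a dict: "time_s": time; "joint_positions": joint angles; "qvel": joint speeds; "tau": joint torques, N m; "position": TCP position; "tcp_rot": TCP orientation; "force": force on the tool from outside, world axes, zero at the start; "moment": the same for the moment, N m; "opening": opening from 0.0 (shut) to 1.0 (fully open); "grasp_force": force on a finger pad.
Only numpy, scipy, OpenCV 4.12 (cv2) and the standard library are available. Lean on these libraries where they do the work, as an engineer would, in place of code of your own. Each camera call takes 0.05 s, during which the arm holds its last target. There are 200 camera calls.

## Working session

There is one attempt and no reset: what is moved stays moved. The work goes in short steps, Python scripts to look and compute and a tool call to move; the robot and the scene stay as the last step left them, time stands still between calls to the robot, and variables do not carry over. Pictures are saved under pics/ and viewed, at most 10 in all, crops included, and the job is handed in when it is done.

Besides the shell and the picture viewer there is one more tool, called after "Emit:" as name([rows], argument=value, ...), one row to a line, values as JSON. send_rows: Moves the arm, as the interface text tells. Its arguments: {"type":"object","properties":{"commands":{"type":"array","items":{"type":"array","items":{"type":"number"}}}},"required":["commands"]}

```bash
mkdir -p pics
python3 - <<'E'
from rig import read_state, optics
import cv2,numpy as np,pickle
s=read_state();print(s)
d={}
for n in("scene","side"):
    c=optics.capture(n);d[n]=c;cv2.imwrite(f"pics/{n}0.png",c["image"]);print(n,c["intrinsics"].tolist(),np.round(c["extrinsics"],4).tolist())
pickle.dump(d,open("cams.pkl","wb"))
E
```

```text
{'time_s': 0.0, 'joint_positions': array([-8.49997229e+01,  3.02778663e+01,  8.21554616e+01, -1.83519045e-03,
        6.76907597e+01, -1.02246294e+01]), 'qvel': array([ 0.05354468, -0.08382359, -0.1057133 , -0.00571903, -0.02638584,
        0.01028271]), 'tau': array([-6.30004033e-04, -4.40043712e+01, -1.76593530e+01,  6.32363674e-02,
        5.82431629e-02, -1.59167607e-04]), 'position': array([ 0.1641131 , -0.60230889,  0.22158858]), 'tcp_rot': array([[ 9.64899267e-01,  2.62620177e-01, -2.18286612e-04],
       [ 2.62620027e-01, -9.64896926e-01,  2.15491111e-03],
       [ 3.55299056e-04, -2.13659859e-03, -9.99997654e-01]]), 'force': array([-0.54277622,  0.21240224, -0.39697617]), 'moment': array([ 0.01727799,  0.02151788, -0.00186478]), 'grasp_force': 0.0, 'opening': 1.0009806152122007}
scene [[484.77890535964997, 0.0, 317.8252273109664], [0.0, 484.77890535964997, 238.51038495414883], [0.0, 0.0, 1.0]] [[0.3552, 0.9348, -0.003, -0.2518], [0.7959, -0.3041, -0.5234, -0.3601], [-0.4902, 0.1835, -0.8521, 1.41], [0.0, 0.0, 0.0, 1.0]]
side [[463.20145187244896, 0.0, 315.15613988584454], [0.0, 463.20145187244896, 238.56345195801535], [0.0, 0.0, 1.0]] [[0.9935, -0.1135, -0.0058, -0.5239], [-0.0922, -0.7756, -0.6244, 0.1501], [0.0664, 0.6209, -0.7811, 0.976], [0.0, 0.0, 0.0, 1.0]]
```

View pics/scene0.png

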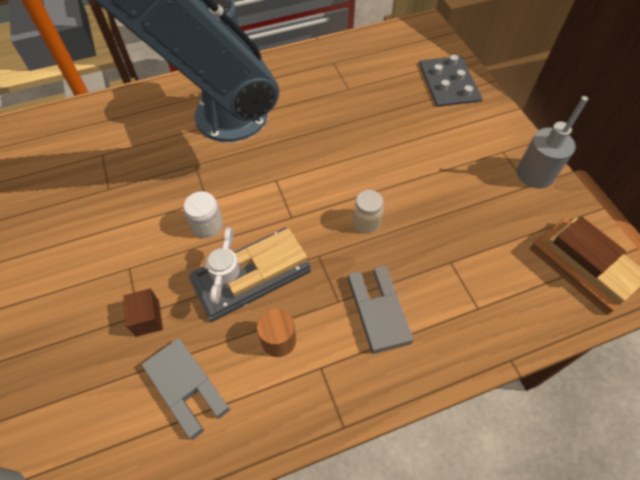

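View pics/side0.png

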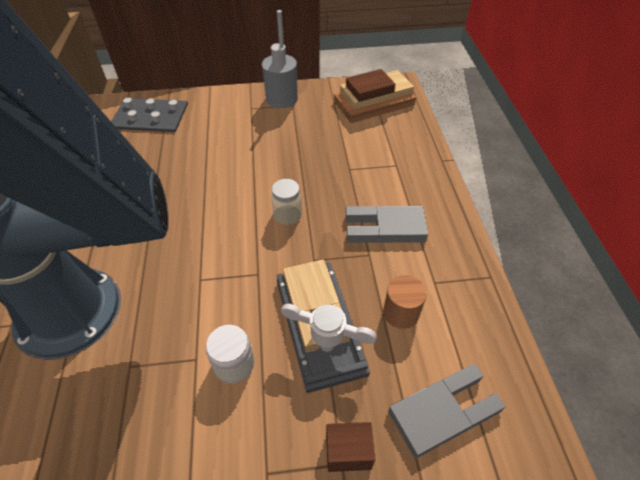

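The scene view shows the jig at (250,275), with the wooden board at (275,260) and the nut at (222,265). In the side view they are at (322,325), (312,285) and (328,325). Look-alikes for the board are the grey slotted plates at scene (185,385) and (380,310), and the board stack at (600,260). The wooden one in the jig's channel matches the description. I'll check it in a close crop.

Run:
```python
import cv2,numpy as np
a=cv2.imread("pics/scene0.png")[215:325,170:330];b=cv2.imread("pics/side0.png")[250:400,260:390]
a=cv2.resize(a,None,fx=3.75,fy=3.75,interpolation=cv2.INTER_CUBIC)[:, :600]
a=cv2.imread("pics/scene0.png")[220:320,180:315];a=cv2.resize(a,(405,300),interpolation=cv2.INTER_CUBIC)
b=cv2.resize(b,(520,600),interpolation=cv2.INTER_CUBIC)
o=np.zeros((600,800,3),np.uint8);o[:,:520]=b;a=cv2.resize(cv2.imread("pics/scene0.png")[225:320,185:255],(280,380),interpolation=cv2.INTER_CUBIC);o[:380,520:]=a
cv2.imwrite("pics/crop1.png",o)
```

```text
(no output)
```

View pics/crop1.png

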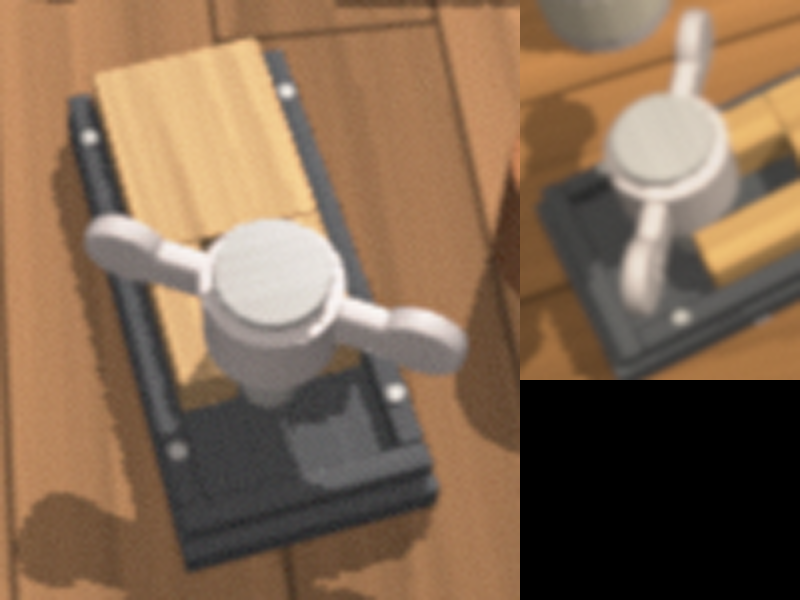

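The crop confirms the wooden slotted board, partly inserted. Side pixels: tail top corners at about (284,269) and (324,260), stud head at about (329,318), and wing centres at about (291,312) and (366,335).

```bash
cat > h.py <<'E'
import numpy as np,pickle
def ray(c,p,z):
    E=c["extrinsics"];R,t=E[:3,:3],E[:3,3];o=-R.T@t
    d=R.T@np.linalg.inv(c["intrinsics"])@np.array([p[0],p[1],1.]);return o+d*(z-o[2])/d[2]
def proj(c,P):
    q=c["extrinsics"][:3,:3]@np.asarray(P)+c["extrinsics"][:3,3];q=c["intrinsics"]@q;return q[:2]/q[2]
E
python3 - <<'E'
from h import *
d=pickle.load(open("cams.pkl","rb"));S,D=d["scene"],d["side"]
f=lambda x,y:(260+x/4,250+y/4); g=lambda x,y:(185+(x-520)/4,225+y/4)
P=lambda n,c,p,z:print(n,np.round(ray(c,p,z),4))
P("stud D",D,f(273,272),.129);P("stud S",S,g(668,137),.129)
P("tailL",D,f(97,75),.05);P("tailR",D,f(255,40),.05);P("front? R",D,f(313,205),.05)
P("wingL D",D,f(125,250),.107);P("wingR D",D,f(425,340),.107)
P("wingR? S",S,g(648,260),.107);P("wingL S",S,g(692,50),.107)
for z in(0,.02):P("jig corner L",D,f(183,535),.02);P("jig corner R",D,f(437,487),.02)
for n,a,b,z in(("tin",(229,340),(201,206),.092),("jar",(286,189),(368,199),.092),("billet",(406,293),(277,325),.085),("offcut",(350,445),(141,301),.065)):
    P(n,D,a,z);P(n,S,b,z)
E
```

```text
stud D [ 0.5336 -0.154   0.129 ]
stud S [ 0.5353 -0.1473  0.129 ]
tailL [0.4637 0.016  0.05  ]
tailR [0.5494 0.0288 0.05  ]
front? R [ 0.5655 -0.0758  0.05  ]
wingL D [ 0.4699 -0.1229  0.107 ]
wingR D [ 0.5978 -0.1834  0.107 ]
wingR? S [ 0.5887 -0.176   0.107 ]
wingL S [ 0.4737 -0.1213  0.107 ]
jig corner L [ 0.4843 -0.2249  0.02  ]
jig corner R [ 0.6046 -0.2157  0.02  ]
jig corner L [ 0.4843 -0.2249  0.02  ]
jig corner R [ 0.6046 -0.2157  0.02  ]
tin [ 0.3545 -0.1571  0.092 ]
tin [ 0.3579 -0.157   0.092 ]
jar [0.4842 0.209  0.092 ]
jar [0.4782 0.2138 0.092 ]
billet [ 0.6943 -0.0935  0.085 ]
billet [ 0.6963 -0.0833  0.085 ]
offcut [ 0.5439 -0.3507  0.065 ]
offcut [ 0.5339 -0.3357  0.065 ]
```

Emit:
send_rows([
  [0, 0, -1, 1, -1.1, 0, 0],
  [0, 0, -2, 2, -2.2, 0, 0],
  [0, 0, -3, 3, -3.4, 0, 0],
  [0, 0, -4, 4, -4.5, 0, 0],
  [0, 0, -5, 5, -5.6, 0, 0],
  [0, 0, -6, 6, -6.7, 0, 0],
  [0, 0, -7, 7, -7.9, 0, 0],
  [0, 0, -8, 8, -9, 0, 0],
  [0, 0, -9, 9, -10.1, 0, 0],
  [0, 0, -10, 10, -11.2, 0, 0],
  [0, 0, -11, 11, -12.4, 0, 0],
  [0, 0, -12, 12, -13.5, 0, 0],
  [0, 0, -13, 13, -14.6, 0, 0],
  [0, 0, -14, 14, -15.7, 0, 0],
  [0, 0, -15, 15, -16.8, 0, 0],
  [0, 0, -16, 16, -18, 0, 0],
  [0, 0, -16.7, 16.7, -18.8, 0, 0],
  [0, 0, -16.7, 16.7, -18.8, 0, 0],
  [0, 0, -16.7, 16.7, -18.8, 0, 0],
  [0, 0, -16.7, 16.7, -18.8, 0, 0],
])

```text
time_s: 1.77
position: [0.4998, 0.0749, 0.2222]
tcp_rot: [[-0.157, 0.988, -0.0], [0.988, 0.157, -0.0], [-0.0, -0.0, -1.0]]
force: [-0.4, -0.8, 0.2]
opening: 0.006
grasp_force: 0.0
```

Run:
```python
from rig import read_state, optics
import cv2,numpy as np,pickle
s=read_state();print(s["position"],s["tcp_rot"],s["joint_positions"])
c=optics.capture("wrist");cv2.imwrite("pics/w1.png",c["image"]);c["pos"]=s["position"];c["R"]=s["tcp_rot"];pickle.dump(c,open("w1.pkl","wb"));print(c["T_tool_cam"])
```

```text
[0.49982215 0.07494579 0.22218563] [[-1.56614088e-01  9.87659853e-01 -2.03968038e-04]
 [ 9.87659874e-01  1.56614078e-01 -6.13201876e-05]
 [-2.86192213e-05 -2.11054652e-04 -9.99999977e-01]] [-4.15656161e+00  2.10830971e+01  9.90242164e+01 -5.02921103e-03
  5.99040877e+01 -1.31644592e+01]
[[-1.80034047e-04 -9.63016188e-01 -2.69443481e-01  7.36800120e-02]
 [ 9.99999667e-01  4.10974181e-05 -8.15055777e-04 -8.80791502e-04]
 [ 7.95985339e-04 -2.69443538e-01  9.63015860e-01 -1.61997869e-01]
 [ 0.00000000e+00  0.00000000e+00  0.00000000e+00  1.00000000e+00]]
```

View pics/w1.png

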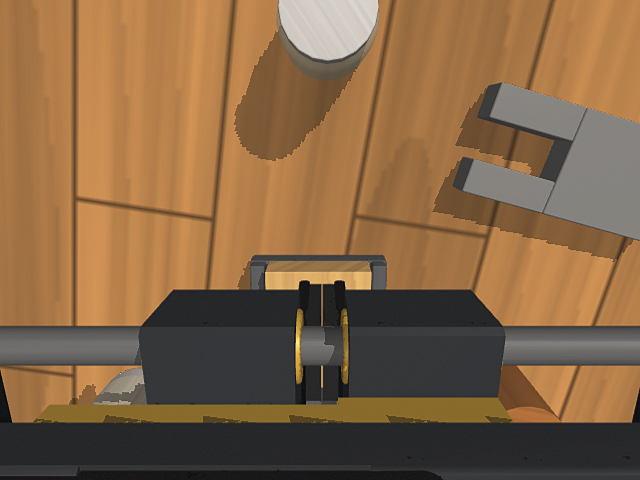

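The wrist view shows the shut fingers centred over the channel (jig columns 250–386, board 264–370, fingers near 322), so the tool is lined up. I'll descend behind the tail and push.

Emit:
send_rows([
  [0, 0, 0, 0, 0, 1, 0],
  [0, 0, 0, 0, 0, 2, 0],
  [0, 0, 0, 0, 0, 3, 0],
  [0, 0, 0, 0, 0, 4, 0],
  [0, 0, 0, 0, 0, 5, 0],
  [0, 0, 0, 0, 0, 5.8, 0],
  [0, 0, 0, 0, 0, 6.2, 0],
  [0, 0, 0, 0, 0, 6.2, 0],
  [0, 0, 0, -0.3, 0, 6.2, 0],
  [0, 0, 0, -0.6, 0, 6.2, 0],
  [0, 0, 0, -0.9, 0, 6.2, 0],
  [0, 0, 0, -1.1, 0, 6.2, 0],
  [0, 0, 0, -1.3, 0, 6.2, 0],
  [0, 0, 0, -1.5, 0, 6.2, 0],
  [0, 0, 0, -1.7, 0, 6.2, 0],
  [0, 0, 0, -1.9, 0, 6.2, 0],
  [0, 0, 0, -2.1, 0, 6.2, 0],
  [0, 0, 0, -2.3, 0, 6.2, 0],
  [0, 0, 0, -2.5, 0, 6.2, 0],
  [0, 0, 0, -2.5, 0, 6.2, 0],
])

```text
time_s: 3.48
position: [0.5109, -0.0017, 0.0375]
tcp_rot: [[-0.151, 0.989, 0.001], [0.989, 0.151, 0.0], [0.0, 0.001, -1.0]]
force: [-0.6, 0.8, 1.1]
opening: 0.003
grasp_force: 0.8
```

Emit:
send_rows([
  [0, 0, 0, -0.1, 0, 0, 0],
  [0, 0, 0, -0.2, 0, 0, 0],
  [0, 0, 0, -0.3, 0, 0, 0],
  [0, 0, 0, -0.4, 0, 0, 0],
  [0, 0, 0, -0.4, 0, 0, 0],
])

```text
time_s: 3.9
position: [0.5117, -0.0109, 0.0373]
tcp_rot: [[-0.149, 0.989, -0.001], [0.989, 0.149, 0.004], [0.004, -0.001, -1.0]]
force: [-1.5, 11.9, 7.7]
opening: 0.001
grasp_force: 6.1
```

Emit:
send_rows([
  [0, 0, 0, -0.1, 0, 0, 0],
  [0, 0, 0, -0.2, 0, 0, 0],
  [0, 0, 0, -0.2, 0, 0, 0],
  [0, 0, 0, -0.2, 0, 0, 0],
])

```text
time_s: 4.23
position: [0.5115, -0.0113, 0.0374]
tcp_rot: [[-0.146, 0.989, -0.003], [0.989, 0.146, 0.011], [0.012, -0.001, -1.0]]
force: [3.0, 33.9, 10.5]
opening: 0.007
grasp_force: 16.4
```

Run:
```python
from rig import read_state, optics
import cv2,numpy as np
c=optics.capture("side")["image"][240:400,240:400]
cv2.imwrite("pics/s2.png",cv2.resize(c,(600,600),interpolation=cv2.INTER_CUBIC))
```

```text
(no output)
```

View pics/s2.png

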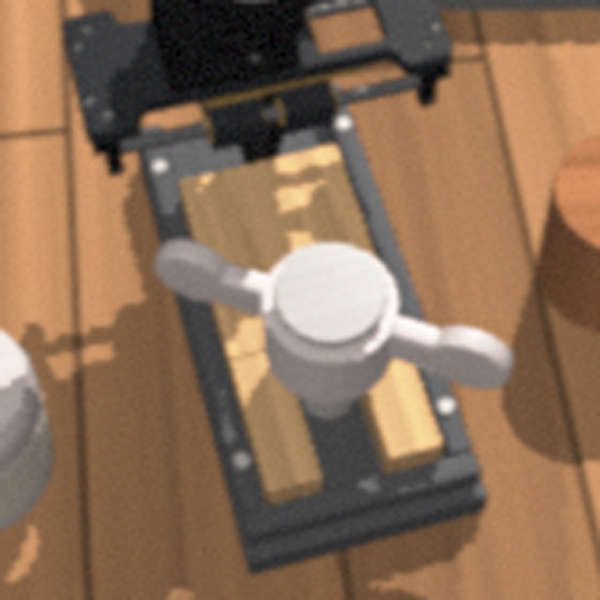

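The view shows the board's fork tips at the stop end, near (290,490) and (405,460), with the tail corners at (180,178) and (338,143). The nut has not moved. A push of 34 N gave no further motion; I'll check that by numbers.

Run:
```python
from h import *
d=pickle.load(open("cams.pkl","rb"));D=d["side"]
f=lambda x,y:(240+x/3.75,240+y/3.75)
tl=ray(D,f(180,178),.05);tr=ray(D,f(338,143),.05);fl=ray(D,f(267,490),.05);fr=ray(D,f(441,447),.05)
sl=ray(D,f(250,545),.02);sr=ray(D,f(484,498),.02); st=ray(D,f(331,294),.129)
for n in("tl","tr","fl","fr","sl","sr","st"):print(n,np.round(eval(n),4))
print(np.linalg.norm(tl-fl),np.linalg.norm(tr-fr),(tl+tr)/2)
a=np.radians(8.6)
for s in((.5335,-.151),(.5336,-.154)):
  J=lambda x,y,z:(s[0]+x*np.cos(a)-y*np.sin(a),s[1]+x*np.sin(a)+y*np.cos(a),z)
  for p in((-.045,.13,.05),(.045,.13,.05),(-.045,-.055,.05),(.045,-.055,.05),(-.062,-.075,.02),(.062,-.075,.02)):print(p,np.round((proj(D,J(*p))-240)*3.75))
```

```text
tl [ 0.468  -0.0315  0.05  ]
tr [ 0.5567 -0.0189  0.05  ]
fl [ 0.496  -0.2136  0.05  ]
fr [ 0.583  -0.2016  0.05  ]
sl [ 0.4857 -0.228   0.02  ]
sr [ 0.6039 -0.2177  0.02  ]
st [ 0.5336 -0.1548  0.129 ]
0.18423006711004244 0.18460467786697973 [ 0.51237157 -0.0251919   0.05      ]
(-0.045, 0.13, 0.05) [183. 174.]
(0.045, 0.13, 0.05) [340. 138.]
(-0.045, -0.055, 0.05) [269. 487.]
(0.045, -0.055, 0.05) [446. 441.]
(-0.062, -0.075, 0.02) [247. 558.]
(0.062, -0.075, 0.02) [487. 494.]
(-0.045, 0.13, 0.05) [183. 179.]
(0.045, 0.13, 0.05) [341. 142.]
(-0.045, -0.055, 0.05) [270. 493.]
(0.045, -0.055, 0.05) [448. 446.]
(-0.062, -0.075, 0.02) [248. 564.]
(0.062, -0.075, 0.02) [489. 500.]
```

The board is home: the corners match the prediction within 2 mm, and the stud refines to about (0.533, -0.150). Next I'll retreat and lift.

Emit:
send_rows([
  [0, 0, 0, 0.5, 0, 0, 0],
  [0, 0, 0, 1, 0, 0, 0],
  [0, 0, 0, 1.3, 0, 0, 0],
  [0, 0, 0, 1.3, 0, -1, 0],
  [0, 0, 0, 1.3, 0, -2, 0],
  [0, 0, 0, 1.3, 0, -3, 0],
  [0, 0, 0, 1.3, 0, -4, 0],
  [0, 0, 0, 1.3, 0, -4.2, 0],
  [0, 0, 0, 1.3, 0, -4.2, 0],
  [0, 0, 0, 1.3, 0, -4.2, 0],
])

```text
time_s: 5.12
position: [0.5074, 0.0191, 0.1624]
tcp_rot: [[-0.152, 0.988, 0.0], [0.988, 0.152, -0.0], [-0.0, 0.0, -1.0]]
force: [-0.6, 0.3, -0.5]
opening: 0.005
grasp_force: 0.0
```

```bash
cat >> h.py <<'E'
C=np.array([.5333,-.150])
def row(cur,R,P):  # offset in units from cur (world) along tool axes
    return np.round(R.T@(np.asarray(P)-cur)/.03,2).tolist()
def circ(a,r,z): a=np.radians(a);return np.array([C[0]+r*np.cos(a),C[1]+r*np.sin(a),z])
E
python3 - <<'E'
from h import *
from rig import read_state
s=read_state();p,R=s["position"],s["tcp_rot"];print(p,R.round(4).tolist(),s["force"])
print(row(p,R,circ(122,.068,p[2])),row(p,R,circ(122,.068,.095)))
print("arc from 122, step 10");q=circ(122,.068,.095)
for a in range(132,330,10):print(a,row(q,R,circ(a,.068,.095)))
E
```

```text
[0.50740397 0.01905679 0.16239401] [[-0.1516, 0.9884, 0.0002], [0.9884, 0.1516, -0.0004], [-0.0004, 0.0001, -1.0]] [-0.55427795  0.27589604 -0.49625443]
[-3.62, -0.9, 0.0] [-3.62, -0.9, 2.25]
arc from 122, step 10
132 [-0.19, -0.35, 0.0]
142 [-0.43, -0.66, 0.0]
152 [-0.73, -0.92, 0.0]
162 [-1.06, -1.13, 0.0]
172 [-1.43, -1.27, 0.0]
182 [-1.82, -1.36, 0.0]
192 [-2.21, -1.37, 0.0]
202 [-2.6, -1.31, 0.0]
212 [-2.98, -1.19, 0.0]
222 [-3.33, -1.0, 0.0]
232 [-3.64, -0.75, 0.0]
242 [-3.9, -0.46, 0.0]
252 [-4.11, -0.12, 0.0]
262 [-4.25, 0.24, 0.0]
272 [-4.33, 0.63, 0.0]
282 [-4.35, 1.03, 0.0]
292 [-4.29, 1.42, 0.0]
302 [-4.16, 1.79, 0.0]
312 [-3.98, 2.14, 0.0]
322 [-3.73, 2.45, 0.0]
```

Emit:
send_rows([
  [0, 0, 0, -0.9, -0.2, 0, 0],
  [0, 0, 0, -1.8, -0.4, 0, 0],
  [0, 0, 0, -2.7, -0.7, 0, 0],
  [0, 0, 0, -3.6, -0.9, 0, 0],
  [0, 0, 0, -3.62, -0.9, 0, 0],
  [0, 0, 0, -3.62, -0.9, 0.8, 0],
  [0, 0, 0, -3.62, -0.9, 1.6, 0],
  [0, 0, 0, -3.62, -0.9, 2.2, 0],
  [0, 0, 0, -3.62, -0.9, 2.2, 0],
  [0, 0, 0, -3.62, -0.9, 2.2, 0],
])

```text
time_s: 5.95
position: [0.4957, -0.0911, 0.0946]
tcp_rot: [[-0.152, 0.988, -0.005], [0.988, 0.152, 0.002], [0.003, -0.005, -1.0]]
force: [0.5, 0.4, -0.1]
opening: 0.006
grasp_force: 0.0
```

Emit:
send_rows([
  [0, 0, 0, -0.09, -0.18, 0, 0],
  [0, 0, 0, -0.19, -0.35, 0, 0],
  [0, 0, 0, -0.3, -0.5, 0, 0],
  [0, 0, 0, -0.43, -0.66, 0, 0],
  [0, 0, 0, -0.58, -0.8, 0, 0],
  [0, 0, 0, -0.73, -0.92, 0, 0],
  [0, 0, 0, -0.9, -1.03, 0, 0],
  [0, 0, 0, -1.06, -1.13, 0, 0],
  [0, 0, 0, -1.25, -1.2, 0, 0],
  [0, 0, 0, -1.43, -1.27, 0, 0],
  [0, 0, 0, -1.62, -1.32, 0, 0],
  [0, 0, 0, -1.82, -1.36, 0, 0],
  [0, 0, 0, -2.02, -1.37, 0, 0],
  [0, 0, 0, -2.21, -1.37, 0, 0],
  [0, 0, 0, -2.4, -1.35, 0, 0],
  [0, 0, 0, -2.6, -1.31, 0, 0],
  [0, 0, 0, -2.6, -1.31, 0, 0],
])

```text
time_s: 7.37
position: [0.4714, -0.1768, 0.0966]
tcp_rot: [[-0.151, 0.988, 0.001], [0.988, 0.151, -0.002], [-0.002, 0.001, -1.0]]
force: [0.1, 0.5, -0.5]
opening: 0.004
grasp_force: 0.1
```

Run:
```python
from rig import read_state, optics
import cv2,numpy as np
s=read_state();print(s["position"],s["force"])
a=optics.capture("side")["image"][230:410,220:400];b=optics.capture("scene")["image"][205:335,165:295]
cv2.imwrite("pics/s3.png",np.hstack([cv2.resize(i,(400,400),interpolation=cv2.INTER_CUBIC) for i in(a,b)]))
```

```text
[ 0.47143243 -0.17681489  0.09662861] [ 0.12197033  0.4542816  -0.47345256]
```

View pics/s3.png

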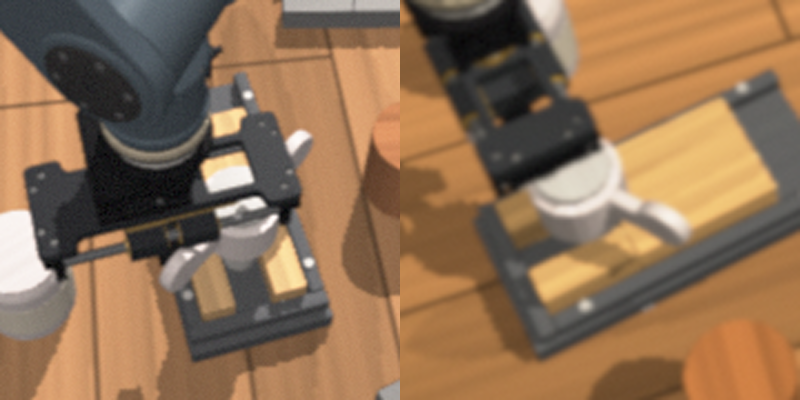

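The nut has turned: the pushed wing is now at about 220° in world terms (side crop (185,265)). It's still high. I'll carry on round in small steps, watching the force.

Emit:
send_rows([
  [0, 0, 0, -0.19, 0.05, 0, 0],
  [0, 0, 0, -0.38, 0.12, 0, 0],
  [0, 0, 0, -0.56, 0.21, 0, 0],
  [0, 0, 0, -0.73, 0.31, 0, 0],
  [0, 0, 0, -0.89, 0.43, 0, 0],
  [0, 0, 0, -1.04, 0.56, 0, 0],
  [0, 0, 0, -1.17, 0.7, 0, 0],
  [0, 0, 0, -1.3, 0.85, 0, 0],
  [0, 0, 0, -1.3, 0.85, 0, 0],
])

```text
time_s: 8.22
position: [0.5031, -0.2109, 0.0966]
tcp_rot: [[-0.152, 0.988, 0.002], [0.988, 0.152, -0.001], [-0.002, 0.002, -1.0]]
force: [0.4, -0.0, -0.8]
opening: 0.003
grasp_force: 0.0
```

Emit:
send_rows([
  [0, 0, 0, -0.11, 0.17, 0, 0],
  [0, 0, 0, -0.21, 0.34, 0, 0],
  [0, 0, 0, -0.21, 0.34, 0, 0],
])

```text
time_s: 8.47
position: [0.5142, -0.2153, 0.0967]
tcp_rot: [[-0.152, 0.988, 0.002], [0.988, 0.152, -0.001], [-0.002, 0.002, -1.0]]
force: [0.3, -0.3, -0.2]
opening: 0.008
grasp_force: 0.0
```

Emit:
send_rows([
  [0, 0, 0, -0.08, 0.18, 0, 0],
  [0, 0, 0, -0.14, 0.36, 0, 0],
  [0, 0, 0, -0.14, 0.36, 0, 0],
])

```text
time_s: 8.72
position: [0.5223, -0.2159, 0.0963]
tcp_rot: [[-0.152, 0.988, -0.005], [0.988, 0.153, 0.003], [0.003, -0.005, -1.0]]
force: [-5.4, 1.8, 3.9]
opening: 0.005
grasp_force: 2.6
```

The tool met resistance where the 4.7 rad stop was expected. I'll check whether the nut dropped.

Run:
```python
from rig import read_state, optics
import cv2,numpy as np
s=read_state();print(s["position"],s["force"])
a=optics.capture("side")["image"][230:410,220:400];b=optics.capture("scene")["image"][205:335,165:295]
cv2.imwrite("pics/s4.png",np.hstack([cv2.resize(i,(400,400),interpolation=cv2.INTER_CUBIC) for i in(a,b)]))
```

```text
[ 0.52230608 -0.21586713  0.09634119] [-5.38537276  1.80163501  3.93629638]
```

View pics/s4.png

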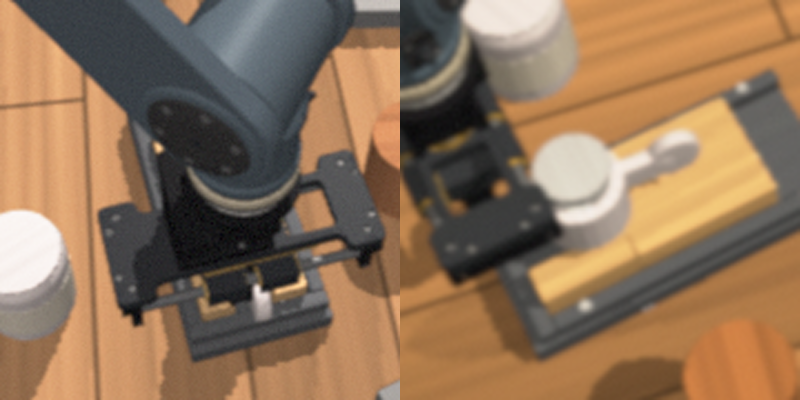

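The nut has dropped: in the scene crop the stud's head at (575,165) now stands clear of the lower hub, and the wings lie along the jig's y at the 4.7 stop. I'll back off, lift and move to the other side of the wing.

Emit:
send_rows([
  [0, 0, 0, 0.08, -0.2, 0, 0],
  [0, 0, 0, 0.17, -0.43, 0, 0],
  [0, 0, 0, 0.17, -0.43, 0, 0],
  [0, 0, 0, 0.17, -0.43, -0.8, 0],
  [0, 0, 0, 0.17, -0.43, -1.6, 0],
  [0, 0, 0, 0.17, -0.43, -2.2, 0],
  [0, 0, 0, 0.17, -0.43, -2.2, 0],
  [0, 0, 0, 0.17, -0.43, -2.2, 0],
])

```text
time_s: 9.48
position: [0.5114, -0.2146, 0.1637]
tcp_rot: [[-0.152, 0.988, 0.003], [0.988, 0.152, -0.002], [-0.003, 0.003, -1.0]]
force: [0.2, 0.4, -0.4]
opening: 0.003
grasp_force: 0.0
```

Run:
```python
from h import *
from rig import read_state
s=read_state();p,R=s["position"],s["tcp_rot"];print(p,R.round(4).tolist(),s["force"])
print(row(p,R,circ(312,.068,p[2])),row(p,R,circ(312,.068,.072)))
R=np.array([[-.152,.988,0],[.988,.152,0],[0,0,-1.]])
for s0,n in((312,20),(112,20),(-88,14)):
  print(s0);print([[0,0,0]+row(circ(s0,.068,0),R,circ(s0-10*(k+1),.068,0))[:2]+[0,0] for k in range(n)])
```

```text
[ 0.51139698 -0.2145888   0.16368905] [[-0.1516, 0.9884, 0.0033], [0.9884, 0.1517, -0.0021], [-0.0026, 0.0029, -1.0]] [ 0.19247856  0.35101364 -0.41345799]
[0.12, 2.29, 0.01] [0.13, 2.28, 3.06]
312
[[0, 0, 0, -0.19, -0.35, 0, 0], [0, 0, 0, -0.31, -0.72, 0, 0], [0, 0, 0, -0.37, -1.11, 0, 0], [0, 0, 0, -0.36, -1.51, 0, 0], [0, 0, 0, -0.27, -1.9, 0, 0], [0, 0, 0, -0.13, -2.26, 0, 0], [0, 0, 0, 0.08, -2.6, 0, 0], [0, 0, 0, 0.34, -2.89, 0, 0], [0, 0, 0, 0.65, -3.14, 0, 0], [0, 0, 0, 1.0, -3.32, 0, 0], [0, 0, 0, 1.38, -3.45, 0, 0], [0, 0, 0, 1.77, -3.5, 0, 0], [0, 0, 0, 2.16, -3.49, 0, 0], [0, 0, 0, 2.55, -3.41, 0, 0], [0, 0, 0, 2.91, -3.27, 0, 0], [0, 0, 0, 3.25, -3.06, 0, 0], [0, 0, 0, 3.55, -2.8, 0, 0], [0, 0, 0, 3.79, -2.48, 0, 0], [0, 0, 0, 3.98, -2.14, 0, 0], [0, 0, 0, 4.1, -1.76, 0, 0]]
112
[[0, 0, 0, 0.06, 0.39, 0, 0], [0, 0, 0, 0.04, 0.79, 0, 0], [0, 0, 0, -0.04, 1.17, 0, 0], [0, 0, 0, -0.18, 1.54, 0, 0], [0, 0, 0, -0.39, 1.88, 0, 0], [0, 0, 0, -0.65, 2.17, 0, 0], [0, 0, 0, -0.96, 2.41, 0, 0], [0, 0, 0, -1.31, 2.6, 0, 0], [0, 0, 0, -1.69, 2.72, 0, 0], [0, 0, 0, -2.08, 2.78, 0, 0], [0, 0, 0, -2.47, 2.77, 0, 0], [0, 0, 0, -2.86, 2.69, 0, 0], [0, 0, 0, -3.23, 2.54, 0, 0], [0, 0, 0, -3.56, 2.34, 0, 0], [0, 0, 0, -3.86, 2.07, 0, 0], [0, 0, 0, -4.1, 1.76, 0, 0], [0, 0, 0, -4.29, 1.41, 0, 0], [0, 0, 0, -4.41, 1.04, 0, 0], [0, 0, 0, -4.47, 0.65, 0, 0], [0, 0, 0, -4.46, 0.25, 0, 0]]
-88
[[0, 0, 0, 0.08, -0.39, 0, 0], [0, 0, 0, 0.23, -0.75, 0, 0], [0, 0, 0, 0.43, -1.09, 0, 0], [0, 0, 0, 0.7, -1.38, 0, 0], [0, 0, 0, 1.01, -1.63, 0, 0], [0, 0, 0, 1.36, -1.82, 0, 0], [0, 0, 0, 1.73, -1.94, 0, 0], [0, 0, 0, 2.12, -2.0, 0, 0], [0, 0, 0, 2.52, -1.98, 0, 0], [0, 0, 0, 2.9, -1.9, 0, 0], [0, 0, 0, 3.27, -1.76, 0, 0], [0, 0, 0, 3.61, -1.55, 0, 0], [0, 0, 0, 3.9, -1.29, 0, 0], [0, 0, 0, 4.14, -0.98, 0, 0]]
```

Emit:
send_rows([
  [0, 0, 0, 0.05, 0.8, 0, 0],
  [0, 0, 0, 0.1, 1.6, 0, 0],
  [0, 0, 0, 0.12, 2.3, 0, 0],
  [0, 0, 0, 0.12, 2.3, 0, 0],
  [0, 0, 0, 0.12, 2.3, 1, 0],
  [0, 0, 0, 0.12, 2.3, 2, 0],
  [0, 0, 0, 0.12, 2.3, 2.8, 0],
  [0, 0, 0, 0.12, 2.3, 3.05, 0],
  [0, 0, 0, 0.12, 2.3, 3.05, 0],
  [0, 0, 0, 0.12, 2.3, 3.05, 0],
])

```text
time_s: 10.32
position: [0.5777, -0.1999, 0.0707]
tcp_rot: [[-0.152, 0.988, -0.001], [0.988, 0.152, 0.0], [0.001, -0.001, -1.0]]
force: [-0.2, -0.3, 0.4]
opening: 0.005
grasp_force: 0.0
```

Emit:
send_rows([
  [0, 0, 0, -0.19, -0.35, 0, 0],
  [0, 0, 0, -0.31, -0.72, 0, 0],
  [0, 0, 0, -0.37, -1.11, 0, 0],
  [0, 0, 0, -0.36, -1.51, 0, 0],
  [0, 0, 0, -0.27, -1.9, 0, 0],
  [0, 0, 0, -0.13, -2.26, 0, 0],
  [0, 0, 0, 0.08, -2.6, 0, 0],
  [0, 0, 0, 0.34, -2.89, 0, 0],
  [0, 0, 0, 0.65, -3.14, 0, 0],
  [0, 0, 0, 1.0, -3.32, 0, 0],
  [0, 0, 0, 1.38, -3.45, 0, 0],
  [0, 0, 0, 1.77, -3.5, 0, 0],
  [0, 0, 0, 2.16, -3.49, 0, 0],
  [0, 0, 0, 2.55, -3.41, 0, 0],
  [0, 0, 0, 2.91, -3.27, 0, 0],
  [0, 0, 0, 3.25, -3.06, 0, 0],
  [0, 0, 0, 3.55, -2.8, 0, 0],
  [0, 0, 0, 3.79, -2.48, 0, 0],
  [0, 0, 0, 3.98, -2.14, 0, 0],
  [0, 0, 0, 4.1, -1.76, 0, 0],
])

```text
time_s: 11.98
position: [0.5074, -0.0848, 0.0708]
tcp_rot: [[-0.153, 0.988, -0.002], [0.988, 0.153, 0.001], [0.001, -0.002, -1.0]]
force: [-0.6, -1.8, 0.4]
opening: 0.004
grasp_force: 0.8
```

Emit:
send_rows([
  [0, 0, 0, 0.06, 0.39, 0, 0],
  [0, 0, 0, 0.04, 0.79, 0, 0],
  [0, 0, 0, -0.04, 1.17, 0, 0],
  [0, 0, 0, -0.18, 1.54, 0, 0],
  [0, 0, 0, -0.39, 1.88, 0, 0],
  [0, 0, 0, -0.65, 2.17, 0, 0],
  [0, 0, 0, -0.96, 2.41, 0, 0],
  [0, 0, 0, -1.31, 2.6, 0, 0],
  [0, 0, 0, -1.69, 2.72, 0, 0],
  [0, 0, 0, -2.08, 2.78, 0, 0],
  [0, 0, 0, -2.47, 2.77, 0, 0],
  [0, 0, 0, -2.86, 2.69, 0, 0],
  [0, 0, 0, -3.23, 2.54, 0, 0],
  [0, 0, 0, -3.56, 2.34, 0, 0],
  [0, 0, 0, -3.86, 2.07, 0, 0],
  [0, 0, 0, -4.1, 1.76, 0, 0],
  [0, 0, 0, -4.29, 1.41, 0, 0],
  [0, 0, 0, -4.41, 1.04, 0, 0],
  [0, 0, 0, -4.47, 0.65, 0, 0],
  [0, 0, 0, -4.46, 0.25, 0, 0],
])

```text
time_s: 13.65
position: [0.5341, -0.218, 0.0713]
tcp_rot: [[-0.151, 0.989, 0.001], [0.989, 0.151, -0.0], [-0.001, 0.001, -1.0]]
force: [1.7, 0.7, 1.1]
opening: 0.003
grasp_force: 0.9
```

Emit:
send_rows([
  [0, 0, 0, 0.08, -0.39, 0, 0],
  [0, 0, 0, 0.23, -0.75, 0, 0],
  [0, 0, 0, 0.43, -1.09, 0, 0],
  [0, 0, 0, 0.7, -1.38, 0, 0],
  [0, 0, 0, 1.01, -1.63, 0, 0],
  [0, 0, 0, 1.01, -1.63, 0, 0],
])

```text
time_s: 14.15
position: [0.4786, -0.193, 0.0711]
tcp_rot: [[-0.152, 0.988, -0.004], [0.988, 0.152, 0.002], [0.003, -0.004, -1.0]]
force: [0.1, 0.4, -0.1]
opening: 0.0
grasp_force: 0.0
```

Emit:
send_rows([
  [0, 0, 0, 0.35, -0.19, 0, 0],
  [0, 0, 0, 0.72, -0.31, 0, 0],
  [0, 0, 0, 1.11, -0.37, 0, 0],
  [0, 0, 0, 1.51, -0.35, 0, 0],
  [0, 0, 0, 1.89, -0.27, 0, 0],
  [0, 0, 0, 2.26, -0.13, 0, 0],
  [0, 0, 0, 2.26, -0.13, 0, 0],
])

```text
time_s: 14.73
position: [0.467, -0.1254, 0.0709]
tcp_rot: [[-0.154, 0.988, -0.002], [0.988, 0.154, 0.002], [0.002, -0.002, -1.0]]
force: [-0.5, -0.0, -0.6]
opening: 0.005
grasp_force: 0.0
```

Emit:
send_rows([
  [0, 0, 0, 0.17, 0.1, 0, 0],
  [0, 0, 0, 0.34, 0.21, 0, 0],
  [0, 0, 0, 0.34, 0.21, 0, 0],
])

```text
time_s: 14.98
position: [0.4729, -0.1165, 0.071]
tcp_rot: [[-0.153, 0.988, -0.0], [0.988, 0.153, 0.0], [0.0, -0.0, -1.0]]
force: [1.2, 0.0, 1.1]
opening: 0.007
grasp_force: 0.0
```

Emit:
send_rows([
  [0, 0, 0, 0.15, 0.12, 0, 0],
  [0, 0, 0, 0.29, 0.26, 0, 0],
  [0, 0, 0, 0.29, 0.26, 0, 0],
])

```text
time_s: 15.23
position: [0.4795, -0.1075, 0.0711]
tcp_rot: [[-0.152, 0.988, 0.0], [0.988, 0.152, -0.0], [-0.0, 0.0, -1.0]]
force: [-0.9, -2.0, 0.3]
opening: 0.004
grasp_force: 0.7
```

Emit:
send_rows([
  [0, 0, 0, 0.12, 0.15, 0, 0],
  [0, 0, 0, 0.24, 0.31, 0, 0],
  [0, 0, 0, 0.24, 0.31, 0, 0],
])

```text
time_s: 15.48
position: [0.4869, -0.1002, 0.0711]
tcp_rot: [[-0.153, 0.988, -0.001], [0.988, 0.153, -0.002], [-0.002, -0.001, -1.0]]
force: [-3.1, -6.3, 1.2]
opening: 0.002
grasp_force: 2.8
```

Emit:
send_rows([
  [0, 0, 0, 0.1, 0.17, 0, 0],
  [0, 0, 0, 0.19, 0.35, 0, 0],
  [0, 0, 0, 0.19, 0.35, 0, 0],
])

```text
time_s: 15.73
position: [0.4952, -0.093, 0.071]
tcp_rot: [[-0.153, 0.988, -0.004], [0.988, 0.153, -0.001], [-0.001, -0.004, -1.0]]
force: [-3.4, -5.6, 0.9]
opening: 0.005
grasp_force: 2.8
```

Emit:
send_rows([
  [0, 0, 0, 0.06, 0.18, 0, 0],
  [0, 0, 0, 0.12, 0.37, 0, 0],
  [0, 0, 0, 0.12, 0.37, 0, 0],
])

```text
time_s: 15.98
position: [0.5024, -0.0881, 0.0706]
tcp_rot: [[-0.155, 0.988, -0.011], [0.988, 0.155, -0.002], [0.0, -0.011, -1.0]]
force: [-10.5, -11.9, 4.3]
opening: 0.003
grasp_force: 6.5
```

Emit:
send_rows([
  [0, 0, 0, 0.04, 0.2, 0, 0],
  [0, 0, 0, 0.04, 0.2, 0, 0],
  [0, 0, 0, 0.04, 0.2, 0, 0],
])

```text
time_s: 16.23
position: [0.5059, -0.0867, 0.0705]
tcp_rot: [[-0.155, 0.988, -0.015], [0.988, 0.155, -0.002], [0.0, -0.015, -1.0]]
force: [-15.6, -17.5, 6.0]
opening: 0.004
grasp_force: 9.4
```

Emit:
send_rows([
  [0, 0, 0, 0, 0.2, 0, 0],
  [0, 0, 0, 0, 0.2, 0, 0],
  [0, 0, 0, 0, 0.2, 0, 0],
])

```text
time_s: 16.48
position: [0.5083, -0.0859, 0.0704]
tcp_rot: [[-0.156, 0.987, -0.022], [0.988, 0.156, -0.002], [0.002, -0.022, -1.0]]
force: [-21.3, -21.2, 11.1]
opening: 0.001
grasp_force: 13.5
```

At 30 N the nut hardly moves, so it is tight. I'll back off, lift and check.

Emit:
send_rows([
  [0, 0, 0, -0.05, -0.4, 0, 0],
  [0, 0, 0, -0.2, -0.8, 0, 0],
  [0, 0, 0, -0.4, -1.2, 0, 0],
  [0, 0, 0, -0.6, -1.5, 0, 0],
  [0, 0, 0, -0.6, -1.5, 0, 0],
  [0, 0, 0, -0.6, -1.5, -1, 0],
  [0, 0, 0, -0.6, -1.5, -2, 0],
  [0, 0, 0, -0.6, -1.5, -3, 0],
  [0, 0, 0, -0.6, -1.5, -4, 0],
  [0, 0, 0, 0.4, -2.3, -4.5, 0],
  [0, 0, 0, 1.4, -3.2, -5, 0],
  [0, 0, 0, 2.4, -4, -5, 0],
  [0, 0, 0, 3.4, -4.5, -5, 0],
  [0, 0, 0, 4.4, -4.5, -5, 0],
  [0, 0, 0, 5.4, -4.5, -5, 0],
  [0, 0, 0, 6.4, -4.5, -5, 0],
  [0, 0, 0, 6.4, -4.5, -5, 0],
  [0, 0, 0, 6.4, -4.5, -5, 0],
])

```text
time_s: 17.98
position: [0.356, 0.0869, 0.2213]
tcp_rot: [[-0.156, 0.988, 0.001], [0.988, 0.156, 0.0], [-0.0, 0.001, -1.0]]
force: [-0.5, -0.6, 0.3]
opening: 0.005
grasp_force: 0.0
```

Run:
```python
from rig import read_state, optics
import cv2,numpy as np
s=read_state();print(s["position"],s["force"])
a=optics.capture("side")["image"][160:480,200:520];b=optics.capture("scene")["image"][205:335,165:295]
cv2.imwrite("pics/s5.png",np.hstack([cv2.resize(i,(400,400),interpolation=cv2.INTER_CUBIC) for i in(a,b)]))
```

```text
[0.35602386 0.0869309  0.22129419] [-0.46789602 -0.59536882  0.25019799]
```

View pics/s5.png

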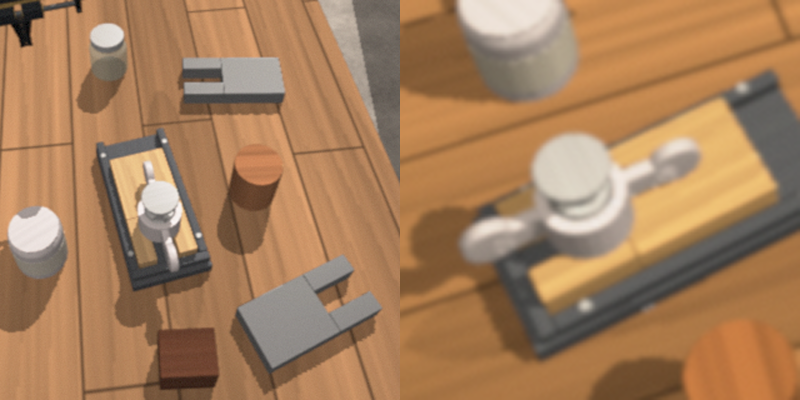

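The nut is down on the board with the stud head well clear at (572,170). The board is home and the bystanders haven't moved, so I'm handing in.

```bash
python3 -c "
from rig import bot
print(bot.hand_in())"
```

```text
the job is handed in; nothing more can be done
None
```

The job is handed in at about 18 s of the 70 s: board pushed home, nut turned back until it dropped, then run down until it held at about 30 N, with the tin, jar, offcut and billet apparently unmoved in the last pictures; the judge returned no verdict.

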